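# Load the UV curing box, break its lid stay, shut, clamp and start it

## Task

Lay every re-glued smartwatch from the blue mat flat, glass up, side by side on the floor of the white UV curing box. Then break the locked stay at its orange knuckle, lower the hood gently all the way shut by its red handle without letting it drop, swing the yellow clamp fully down onto the hood, and only then press the green start button on top of the hood. Leave the jar, screwdriver and solder reel where they are.

Things in the scene. Friction and masses are not known exactly. Their poses are not given: they have to be found in the camera images.
- uvbox: White UV curing box fixed on the desk, 210 (own x) x 180 (own y) x 90 mm high to its rim; walls 6 mm, inside 198 x 168 mm and 50 mm deep. Origin: centre of its underside, z up. The hood is hinged along the top of its +y wall and, open, leans 10 degrees outward; its free edge and the clamp are at the -y wall; the stay is outside the +x wall, the one far from the robot.
- tray (a point): Centre of the box's inner floor, 40 mm above the desk; axes as the box.
- hood (a joint): Hood hinge, rad: 0 = open, held by the locked stay; grows as it closes; 1.75 = fully shut (stop). Axis parallel to the box's x, 90 mm to +y of its centre, 90 mm above the desk. The 0.7 kg hood on its stiff hinge (0.32 N m friction) stays where it is left only while the joint is below about 0.6; beyond that it falls shut if let go. It can be lowered only once the stay is broken.
- handle (a point): Middle of the hood's red round handle bar: 12 mm diameter, 88 mm clear between posts, parallel to the box's x, 30 mm to +x of its centre, 222 mm from the hinge axis, 36 mm clear of the hood's free edge. About 305 mm above the desk when open, 108 mm shut. Site y points from bar to hinge, z out of the hood's top face (hood 35 mm thick). The bar can turn in the fingers.
- knuckle (a point): Middle of the orange knob (16 mm diameter, 34 mm long, parallel to the box's x, ends 113 and 147 mm to +x of the box's centre) at the knuckle of the stay's two links. The lower link runs 70 mm from it to a pivot on the box 50 mm to -y of its centre, 80 mm up. Locked, the knuckle is bowed up past straight. Push the knob down and to +y, square to that link, 3 to 15 N, 15 to 25 mm; it stays broken.
- stay_up (a joint): Fold angle of the stay's knuckle, rad: 0 = locked, bowed up against its stop; 0.16 = straight; more = broken and folding downward. It folds on by itself as the hood is lowered, to about 2.8 with the hood shut.
- clamp (a joint): Yellow-ended hold-down clamp, rad: 0 = down flat on the hood (stop), grows as it swings up and outward; starts at 1.7 to 2.1 (upright, leaning away from the box). Pivot parallel to the box's x, 65 mm to -x and 103 mm to -y of the box's centre, 134 mm above the desk. Arm 22 mm wide, 13 mm thick, ends 79 mm from the pivot. Stays where left; about 1 N at its end moves it.
- clamp_tip (a point): On the clamp arm's middle line, 74 mm from its pivot, 5 mm short of the yellow end.
- start (a joint): Green start button, m of travel: 0 = out, 0.006 = fully pressed, springs back; about 5 N.
- start_top (a point): Centre of the outer face of the green start button, 30 mm diameter, on the hood's top face; it stands 13 mm proud of the hood. With the hood shut it faces up about 138 mm above the desk, over the box's centre and 60 mm to +x of it.
- mat: Blue repair mat fixed on the desk, 200 (own x) x 260 (own y) x 3 mm, on which the watches lie at the start. Origin: centre of its underside.
- watch1: A smartwatch body without strap, silver case with black glass on its upper face, 46 (own x) x 40 (own y) x 12 mm high, 45 g give or take. Origin: centre of its underside; z up out of the glass. May be absent (None from the start).
- watch2: A smartwatch body without strap, gold case with black glass on its upper face, 46 (own x) x 40 (own y) x 12 mm high, 45 g give or take. Origin: centre of its underside; z up out of the glass. May be absent (None from the start).
- watch3: A smartwatch body without strap, silver case with black glass on its upper face, 46 (own x) x 40 (own y) x 12 mm high, 45 g give or take. Origin: centre of its underside; z up out of the glass. May be absent (None from the start).
- watch4: A smartwatch body without strap, copper case with black glass on its upper face, 46 (own x) x 40 (own y) x 12 mm high, 45 g give or take. Origin: centre of its underside; z up out of the glass. May be absent (None from the start).
- flux_jar: Bystander: small flux jar, 40 mm diameter, 45 mm high, standing. Origin: centre of its underside.
- driver: Bystander: screwdriver with blue handle, 160 mm long, lying. Origin: centre of its underside.
- solder_reel: Bystander: metal solder reel, 52 mm diameter, 28 mm high, standing on its flange. Origin: centre of its underside.

How it is judged:
By the outcome, as a careful person would: the job done as asked, in the order asked, and still so for the second after the job is handed in, with the robot touching nothing.
Of watch1, watch2, watch3, watch4 only 2 to 4 are there at a start; the rules pass over those that are not, and their reading is None.
At some moment in a run one of watch1, watch2, watch3, watch4 may be knocked a few centimetres aside while the robot is not near it.
It also fails if it takes over 210 s, if anything falls off the work surface, if the arm or the gripper's body presses on something with over 40 N, if the wrist force passes 120 N, or if a joint passes its speed limit or range.

## Robot

A 6-joint arm with a two-finger parallel gripper is mounted at the origin on the work surface. World frame = base frame: x ahead of the robot, y to its left, z up, the work surface at z = 0. Lengths are in m, angles in rad, forces in N, time in s.
With the tool pointing down it reaches from about 0.2 to 0.875 m from the base axis. Payload 3.4 kg.
Tool frame: the origin (TCP) lies between the finger pads; the fingertips stand r.nose_length ahead of it and the grasp point (between the pads) lies 11 mm behind it (r.nose_length is the distance from the TCP to the fingertips, in m); z points along the fingers, y is the line along which they close (so a half turn about z gives the same grasp; the last joint's range is limited). The gripper opens to 94 mm and grips with 3 to 60 N. Pads are 16 mm wide; open, the fingers measure 119 mm over their backs; the gripper's body (75 mm by 177 mm) begins 78 mm behind the grasp point.
Start: joints at [-1.33, 0.276, 1.505, -0, 1.361, -0.121], TCP at [0.204, -0.538, 0.213] pointing down, gripper open.
Joint ranges: [-2.89, 2.89], [-0.75, 2.08], [0.22, 2.7], [-1.18, 4.32], [0.11, 2.71], [-2.7, 2.7]. Speed limits (rad/s): [2.57, 2.57, 3.14, 3.14, 3.14, 3.14].

## Interface

Orientations are given as a unit quaternion [w, x, y, z].
In Python, from plant import r gives the robot as it stands. Calls block until the motion is done:
- r.move_to(position, orientation): joint-space move of the TCP to a pose.
- r.move_l(position, rot=None, vel=0.15, guard=None): straight line of the TCP; rot=None keeps the orientation; vel is the mean speed in m/s. With guard (N) it stops when the force on the tool has changed by that much, and returns True; else False.
- r.movej(angles): joint-space move.
- r.gripper_to(opening, f_grip=None): finger opening in m; f_grip is the grip in N (None keeps the last); returns when the fingers have stopped.
- r.hold(seconds).
- r.inverse_kinematics(position, orientation): joint angles nearest the present ones, or None.
- r.sense(): the state.
- r.snapshot(name): name is "scene" or "top" or "wrist"; returns (picture, depth): 384x512x3 uint8, red, green, blue; 384x512 float32, m along the optical axis (not along the pixel's ray), 0 where there is no reading.
- r.get_calibration(name): a dict with "fx", "fy", "cx", "cy" (pixels), "position" and "orientation" of the camera in the world. Camera axes: x right, y down, z forward; pixel columns grow to the right and rows downward; lengths in m; the calibration is good to about 2 mm. The wrist camera is an equidistant fisheye: a pixel r from the principal point sees the ray r / f radians off the axis. A picture is of the moment at which its call begins: read the wrist's pose just before it. get_calibration takes no time and is no camera call; for the wrist camera it gives the pose at the moment of the call.
A pose or a line that the arm cannot do raises r.PlanningError and nothing moves.
- r.sign_off(): hands the job in; it is judged then, once.
Trained networks look in the newest picture that a camera, given by its name, has taken for a name from the list of things; names that differ only in an ending like _2 or _b are one class to them, and where a whole thing is asked for, a point or a joint stands for the part that bears it (a point fixed in the world has none). Each returns a list of dicts, best first, with "conf" (0 to 1); they miss things now and then, are a little off and sometimes report something else, mostly with a low value. They report only what shows in the picture. A call takes as long as a camera call.
- r.spot_in(name, camera): "centre" ([column, row] in pixels, amid what is visible of it).
- r.pinpoint(name, camera): "centre" ([column, row] in pixels: a listed point, or the origin of a listed thing).
The state is a dict: "t": time; "joints": joint angles; "dq": joint speeds; "joint_efforts": joint torques, N m; "ee_pos": TCP position; "tool_rot": TCP orientation; "wrist_force": force on the tool from outside, world axes, zero at the start; "torque": the same for the moment, N m; "opening": finger opening in m; "finger_force": force on a finger pad.
Only numpy, scipy, OpenCV 4.12 (cv2) and the standard library are available. Lean on these libraries where they do the work, as an engineer would, in place of code of your own. Each camera call takes 0.05 s, during which the arm holds its last target. There are 200 camera calls.

## Working session

There is one attempt and no reset: what is moved stays moved. The work goes in short steps, each a Python script; the robot and the scene stay as the last script left them, time stands still between calls to the robot, and variables do not carry over. Pictures are saved under pics/ and viewed, at most 14 in all, crops included, and the job is handed in when it is done.

```bash
ls; mkdir -p pics
python3 - <<'E'
from plant import r
import cv2,numpy as np
np.set_printoptions(precision=3,suppress=True)
s=r.sense();print(s['t'],s['ee_pos'],s['tool_rot'],r.nose_length,s['opening'])
for c in ["scene","top"]:
    p,d=r.snapshot(c);cv2.imwrite(f"pics/{c}0.png",cv2.cvtColor(p,cv2.COLOR_RGB2BGR));np.save(f"pics/{c}0.npy",d)
    print(c,r.get_calibration(c))
    for n in ["uvbox","tray","handle","knuckle","clamp_tip","start_top","mat","watch1","watch2","watch3","watch4","flux_jar","driver","solder_reel"]:
        print(n,[(np.round(q["centre"]),round(q["conf"],2)) for q in r.pinpoint(n,c)][:4])
a=cv2.imread("pics/scene0.png");b=cv2.imread("pics/top0.png")
E
```

```text
pics
plant.py
0.0 [ 0.203 -0.537  0.213] [-0.001  0.984  0.18  -0.   ] 0.008 0.09388033402639918
scene {'fx': 346.4792355770256, 'fy': 346.4792355770256, 'cx': 261.7668933690305, 'cy': 189.83253665745224, 'position': array([ 0.932, -0.58 ,  0.979]), 'orientation': array([-0.312,  0.898,  0.294, -0.094])}
uvbox [(array([289., 179.]), 0.93), (array([165., 307.]), 0.47)]
tray [(array([284., 174.]), 0.75)]
handle [(array([323.,  91.]), 0.63)]
knuckle [(array([323., 170.]), 0.51)]
clamp_tip []
start_top []
mat [(array([219., 257.]), 0.67), (array([272., 273.]), 0.45)]
watch1 [(array([217., 284.]), 0.67), (array([242., 249.]), 0.48)]
watch2 [(array([217., 284.]), 0.67), (array([242., 249.]), 0.48)]
watch3 [(array([217., 284.]), 0.67), (array([242., 249.]), 0.48)]
watch4 [(array([217., 284.]), 0.67), (array([242., 249.]), 0.48)]
flux_jar [(array([286., 233.]), 0.58)]
driver [(array([271., 274.]), 0.58)]
solder_reel [(array([167., 307.]), 0.77), (array([322., 173.]), 0.33)]
top {'fx': 401.476688984843, 'fy': 401.476688984843, 'cx': 260.8911857222187, 'cy': 193.852657778694, 'position': array([ 0.426, -0.04 ,  1.419]), 'orientation': array([-0.03 ,  0.714, -0.698,  0.047])}
uvbox [(array([201., 209.]), 0.75)]
tray [(array([196., 201.]), 0.78)]
handle [(array([128., 188.]), 0.91), (array([328., 192.]), 0.44)]
knuckle [(array([235., 218.]), 0.69), (array([189., 166.]), 0.57)]
clamp_tip [(array([234., 216.]), 0.57)]
start_top [(array([203., 206.]), 0.64)]
mat [(array([307., 206.]), 0.61)]
watch1 [(array([328., 192.]), 0.72), (array([291., 194.]), 0.65)]
watch2 [(array([328., 192.]), 0.72), (array([291., 194.]), 0.65)]
watch3 [(array([328., 192.]), 0.72), (array([291., 194.]), 0.65)]
watch4 [(array([328., 192.]), 0.72), (array([291., 194.]), 0.65)]
flux_jar [(array([254., 172.]), 0.54), (array([327., 192.]), 0.29)]
driver [(array([293., 162.]), 0.61)]
solder_reel [(array([366., 208.]), 0.68)]
```

View pics/scene0.png

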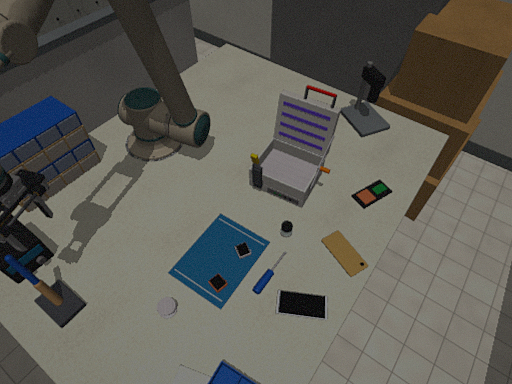

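View pics/top0.png

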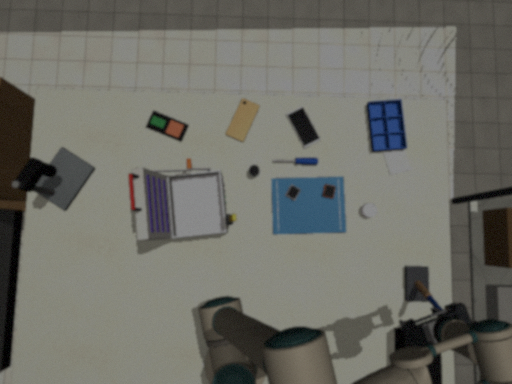

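The top view shows two watches on the mat, near (293,192) and (328,192). The box is at cols 135–228 with its hood open, the clamp tip is at (232,218) and the orange knuckle at (189,163). Next I'll localise everything.

```bash
cat > h.py <<'E'
from plant import r
import cv2,numpy as np
from scipy.spatial.transform import Rotation as R
np.set_printoptions(precision=4,suppress=True)
def rot(q): return R.from_quat(q,scalar_first=True)
def down(yaw): return (R.from_euler('z',yaw)*R.from_euler('x',np.pi)).as_quat(scalar_first=True)
def ray(uv,c,fish=False):
    u=(np.asarray(uv,float)-[c['cx'],c['cy']])/[c['fx'],c['fy']]
    if fish:
        th=np.linalg.norm(u,axis=-1,keepdims=True);d=np.concatenate([u*np.sinc(th/np.pi)/np.cos(th),np.ones_like(th)],-1)
    else: d=np.concatenate([u,np.ones_like(u[...,:1])],-1)
    return rot(c['orientation']).apply(d.reshape(-1,3)).reshape(d.shape)
def onz(uv,c,z,fish=False):
    d=ray(uv,c,fish);return c['position']+d*((z-c['position'][2])/d[...,2:])
def cloud(d,c,fish=False):
    v,u=np.mgrid[:d.shape[0],:d.shape[1]]
    P=c['position']+ray(np.stack([u,v],-1),c,fish)*d[...,None];P[d<=0]=np.nan;return P
def save(n,p): cv2.imwrite(f"pics/{n}.png",cv2.cvtColor(p,cv2.COLOR_RGB2BGR))
E
python3 - <<'E'
from h import *
c=r.get_calibration("top");d=np.load("pics/top0.npy");P=cloud(d,c)
print("mat",onz([308,206],c,.003),"watches",onz([[293,192],[328,192]],c,.015))
# table plane check
t=P[250:290,100:180].reshape(-1,3);print("table z",np.nanmedian(t[:,2]))
reg=np.zeros(d.shape,bool);reg[155:250,120:240]=1
Q=P[reg];
for lo,hi in((.03,.052),(.07,.097)):
    q=Q[(Q[:,2]>lo)&(Q[:,2]<hi)];print(lo,len(q),cv2.minAreaRect((q[:,:2]*1000).astype(np.float32)),np.median(q[:,2]))
cs=r.get_calibration("scene");S=cloud(np.load("pics/scene0.npy"),cs)
print("scene table",np.nanmedian(S[300:330,320:330,2]))
for n,uv in(("handle",(321,91)),("knuckle",(325,170)),("clamp",(254,156))):
    print(n,S[uv[1]-2:uv[1]+3,uv[0]-2:uv[0]+3].reshape(-1,3)[::4])
Q=S[120:215,245:340].reshape(-1,3);Q=Q[(Q[:,2]>.08)&(Q[:,2]<.096)]
print(len(Q),cv2.minAreaRect((Q[:,:2]*1000).astype(np.float32)))
b=cv2.imread("pics/top0.png")
cv2.imwrite("pics/c1.png",cv2.resize(b[150:250,115:360],None,fx=3.2,fy=3.2,interpolation=cv2.INTER_CUBIC))
E
```

```text
mat [ 0.5417 -0.2404  0.003 ] watches [[ 0.5891 -0.1853  0.015 ]
 [ 0.592  -0.3093  0.015 ]]
table z 0.00011356605688273014
0.03 2857 ((535.5283813476562, 135.26283264160156), (205.21240234375, 189.2146759033203), 7.303727626800537) 0.04084454514647029
0.07 633 ((541.1655883789062, 136.63494873046875), (219.20083618164062, 205.48428344726562), 8.410758972167969) 0.0893466441907298
scene table 0.002373157656406666
handle [[ 0.5397  0.2908  0.3101]
 [ 0.3716  0.7081 -0.002 ]
 [ 0.5496  0.293   0.3094]
 [ 0.5492  0.2876  0.3085]
 [ 0.5464  0.2876  0.3034]
 [ 0.3714  0.6716 -0.0031]
 [ 0.5558  0.2907  0.302 ]]
knuckle [[0.659  0.1647 0.1252]
 [0.6703 0.1709 0.1273]
 [0.6702 0.1639 0.1286]
 [0.6676 0.1641 0.1216]
 [0.6658 0.1622 0.1172]
 [0.6291 0.256  0.0004]
 [0.6764 0.163  0.1187]]
clamp [[0.4813 0.0116 0.2083]
 [0.4931 0.0163 0.2118]
 [0.4905 0.0147 0.2071]
 [0.4901 0.0101 0.2062]
 [0.4896 0.0056 0.2053]
 [0.4818 0.0107 0.1916]
 [0.4951 0.0136 0.1976]]
587 ((535.9808959960938, 143.5603790283203), (230.5502166748047, 213.39259338378906), 13.751371383666992)
```

View pics/c1.png

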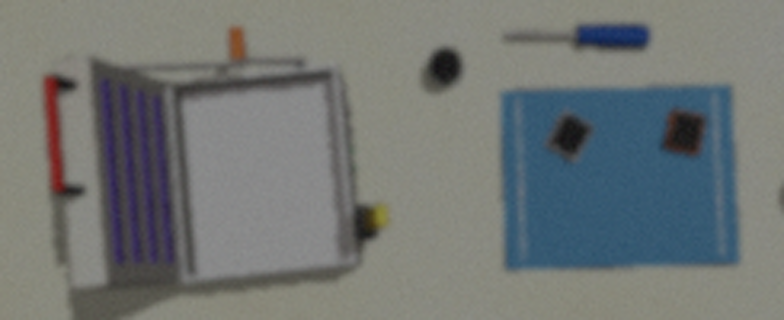

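Both watches are glass up, one silver at crop (570,135) and one copper at (685,132). The box yaw looks to be about +6°. Next come closer wrist views of the mat and the box.

```bash
python3 - <<'E'
from h import *
for n,p in(("mat",[.52,-.22,.30]),("box",[.50,.08,.42])):
    r.move_to(p,down(0.1));r.hold(.3)
    c=r.get_calibration("wrist");p,d=r.snapshot("wrist");save("w_"+n,p);np.save(f"pics/w_{n}.npy",d)
    import pickle;pickle.dump(c,open(f"pics/w_{n}.pkl","wb"))
    print(n,c['position'],c['fx'],r.sense()['t'])
    P=cloud(d,c,True);print("table?",[np.round(P[v,u],3) for v,u in((20,256),(200,256),(350,256))])
    for m in (["watch1","mat","flux_jar"] if n=="mat" else ["uvbox","tray","handle","knuckle","clamp_tip"]):
        for q in r.pinpoint(m,"wrist")[:3]:
            u,v=np.round(q["centre"]).astype(int);print(m,u,v,round(q["conf"],2),P[v,u])
a=cv2.imread("pics/w_mat.png");b=cv2.imread("pics/w_box.png")
cv2.imwrite("pics/w_both.png",np.vstack([a,b])[:, :])
E
python3 -c "
import cv2
a=cv2.imread('pics/w_both.png');cv2.imwrite('pics/w_both.png',cv2.resize(a,(400,600)))"
```

```text
mat [ 0.6022 -0.2116  0.4705] 297.3186396354542 3.525
table? [array([ 0.74 , -0.205, -0.001]), array([ 0.449, -0.234,  0.004]), array([ 0.095, -0.273, -0.002])]
watch1 234 112 0.96 [ 0.5886 -0.1863  0.0163]
watch1 314 120 0.88 [ 0.5902 -0.3095  0.0153]
mat 268 140 0.96 [ 0.5492 -0.2432  0.0003]
flux_jar 150 66 0.96 [ 0.6502 -0.0572  0.0423]
flux_jar 248 42 0.15 [ 0.6973 -0.1967  0.0217]
box [0.5828 0.0882 0.5901] 297.3186396354542 5.25
table? [array([ 0.756,  0.097, -0.003]), array([ 0.388,  0.059, -0.002]), array([0.059, 0.025, 0.103])]
uvbox 224 126 0.94 [0.5385 0.1348 0.0397]
uvbox 428 130 0.17 [ 0.5881 -0.2982  0.0144]
tray 217 129 0.71 [0.5319 0.1472 0.0408]
handle 62 129 0.69 [0.5485 0.2913 0.3098]
knuckle 204 51 0.88 [0.6615 0.1699 0.1251]
knuckle 467 164 0.19 [ 0.5313 -0.4268  0.025 ]
clamp_tip 297 180 0.73 [0.491  0.0182 0.2104]
```

View pics/w_both.png

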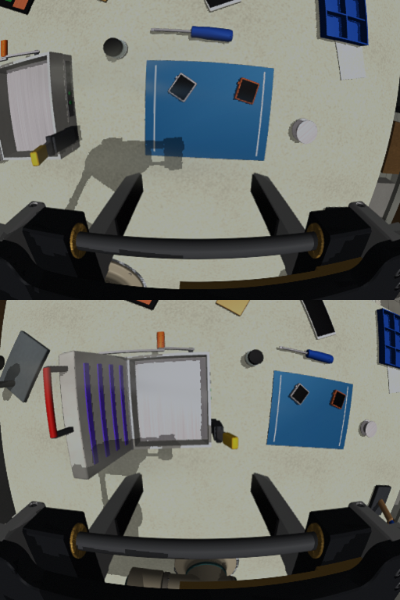

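The wrist views show the two watches at full-res about (234,112) and (314,120), and the box floor is empty. Now I'll fit the poses.

Run:
```python
from h import *
import pickle
from scipy.optimize import least_squares
def rect(P,ctr):
    q=P[(np.linalg.norm(P[...,:2]-ctr,axis=-1)<.045)&(P[...,2]>.0095)&(P[...,2]<.03)]
    return len(q),cv2.minAreaRect((q[:,:2]*1000).astype(np.float32)),np.median(q[:,2])
c=pickle.load(open("pics/w_mat.pkl","rb"));P=cloud(np.load("pics/w_mat.npy"),c,True)
for w in([.589,-.186],[.590,-.3095]): print(rect(P,w))
# box rim fit from wrist and top
from scipy.spatial import cKDTree
def sdf(q,hx,hy):
    a=np.abs(q)-[hx,hy];return np.linalg.norm(np.maximum(a,0),axis=1)+np.minimum(a.max(1),0)
for n in("w_box","top0","scene0"):
    if n=="w_box": c=pickle.load(open("pics/w_box.pkl","rb"));P=cloud(np.load("pics/w_box.npy"),c,True)
    elif n=="top0": P=cloud(np.load("pics/top0.npy"),r.get_calibration("top"))
    else: P=cloud(np.load("pics/scene0.npy"),r.get_calibration("scene"))
    q=P[(np.abs(P[...,0]-.536)<.14)&(np.abs(P[...,1]-.135)<.13)&(P[...,2]>.084)&(P[...,2]<.094)][:,:2]
    def f(x):
        k=(R.from_euler('z',-x[2]).as_matrix()[:2,:2]@(q-x[:2]).T).T
        return sdf(k,.102,.087)
    s=least_squares(f,[.536,.138,.1],loss='soft_l1',f_scale=.002)
    print(n,len(q),s.x,np.median(np.abs(s.fun)))
```

```text
(766, ((589.6986694335938, -183.45269775390625), (42.22525405883789, 45.78419876098633), 59.9432373046875), np.float64(0.014796283662052268))
(723, ((596.885009765625, -311.0774841308594), (42.72722244262695, 45.515480041503906), 79.09451293945312), np.float64(0.01481625942967274))
w_box 1908 [0.5357 0.1442 0.1317] 0.0019304287789308691
top0 447 [0.5366 0.1451 0.1294] 0.0017043481122800408
scene0 457 [0.5354 0.1431 0.1296] 0.002402805761971341
```

```bash
cat >> h.py <<'E'
BOX=np.array([.536,.1443]);BY=.130
def bx(x,y,z): 
    return np.r_[BOX+R.from_euler('z',BY).as_matrix()[:2,:2]@[x,y],z]
def locate(ctr,zlo,zhi,rad=.05):
    """rectangle fit of a watch near ctr in a wrist picture; returns centre and angle of its 40 mm axis"""
    r.hold(.2);c=r.get_calibration("wrist");p,d=r.snapshot("wrist");P=cloud(d,c,True)
    m=(np.linalg.norm(P[...,:2]-ctr,axis=-1)<rad)&(P[...,2]>zlo)&(P[...,2]<zhi)
    n,l,st,_=cv2.connectedComponentsWithStats(m.astype(np.uint8))
    if n<2: return None
    q=P[l==1+np.argmax(st[1:,4])];(cx,cy),(w,h),a=cv2.minAreaRect((q[:,:2]*1000).astype(np.float32))
    if w>h:a+=90
    print("located",cx,cy,w,h,a,len(q));return np.array([cx,cy])/1000,np.radians(a),p
E
cat > pick.py <<'E'
from h import *
def pick(ctr,yaw0,place):
    r.gripper_to(.075)
    r.move_to([ctr[0]-.03,ctr[1],.18],down(yaw0))
    L=locate(ctr,.0105,.03,.07)
    if L is None: print("lost");return False
    C,a,p=L;yaw=(a+np.pi/2+np.pi/2)%np.pi-np.pi/2
    r.move_to([*C,.10],down(yaw));r.move_l([*C,.0135],vel=.12)
    r.gripper_to(.03,f_grip=15);o=r.sense()['opening'];print("opening",o,r.sense()['finger_force'])
    r.move_l([*C,.2]);
    if r.sense()['opening']<.034:return False
    Y=BY-np.pi/2
    x,y=place;r.move_to(bx(x,y,.2),down(Y));r.move_l(bx(x,y,.075));r.move_l(bx(x,y,.049),vel=.03,guard=4)
    print("z",r.sense()['ee_pos']);r.gripper_to(.049);r.move_l(bx(x,y,.2));print(r.sense()['t']);return True
E
python3 - <<'E'
from pick import *
print(pick(np.array([.5897,-.1845]),-.52,(-.052,0)))
E
```

```text
located 590.2461547851562 -183.84906005859375 41.58466339111328 44.85466384887695 60.62002182006836 1348
opening 0.0400275679204802 15.000170767307281Traceback (most recent call last):
  File "<stdin>", line 2, in <module>
  File "pick.py", line 13, in pick
    x,y=place;r.move_to(bx(x,y,.2),down(Y));r.move_l(bx(x,y,.075));r.move_l(bx(x,y,.049),vel=.03,guard=4)
              ~~~~~~~~~^^^^^^^^^^^^^^^^^^^^
host.PlanningError: the arm cannot take that pose within its joint ranges
```

Run:
```python
from h import *
print(r.sense()['joints'],r.sense()['opening'])
for dy in (0,np.pi):
  for x in(-.052,.015):
    for z in(.33,.2,.049):
      print(dy,x,z,r.inverse_kinematics(bx(x,0,z),down(BY-np.pi/2+dy)))
```

```text
[-0.4145  0.349   1.4328 -0.      1.3619  1.6691] 0.039619648741578944
0 -0.052 0.33 None
0 -0.052 0.2 None
0 -0.052 0.049 None
0 0.015 0.33 None
0 0.015 0.2 None
0 0.015 0.049 None
3.141592653589793 -0.052 0.33 [ 0.1384  0.1214  1.4236 -0.      1.5966  0.0084]
3.141592653589793 -0.052 0.2 [ 0.1384  0.1768  1.6738 -0.      1.291   0.0084]
3.141592653589793 -0.052 0.049 [ 0.1384  0.3229  1.8969 -0.      0.9218  0.0084]
3.141592653589793 0.015 0.33 [ 0.1374  0.2275  1.2902 -0.      1.6239  0.0074]
3.141592653589793 0.015 0.2 [ 0.1374  0.2761  1.5386 -0.      1.3269  0.0074]
3.141592653589793 0.015 0.049 [ 0.1374  0.4063  1.7526 -0.      0.9826  0.0074]
```

```bash
python3 - <<'E'
s=open('pick.py').read()
i=s.index("    Y=BY")
s=s[:i].replace("    r.move_l([*C,.2]);","    r.move_l([*C,.33],vel=.25)")+'''    return place_(*place)
def place_(x,y):
    Y=BY+np.pi/2
    r.move_to(bx(x,y,.33),down(Y));r.move_l(bx(x,y,.08),vel=.2);r.move_l(bx(x,y,.049),vel=.03,guard=4)
    print("z",r.sense()['ee_pos']);r.gripper_to(.049);r.move_l(bx(x,y,.33),vel=.25);print(r.sense()['t']);return True
'''
open('pick.py','w').write(s)
E
python3 - <<'E'
from pick import *
e=r.sense()['ee_pos'];r.move_l([*e[:2],.33],vel=.25)
place_(-.052,0)
r.gripper_to(.075)
print(pick(np.array([.5955,-.311]),-.19,(.015,0)))
r.move_to(bx(-.04,-.03,.33),down(BY));
r.hold(.2);p,d=r.snapshot("wrist");save("after",p)
E
```

```text
z [0.4841 0.1375 0.0505]
17.0667
located 596.9378051757812 -311.50201416015625 41.41826248168945 45.016597747802734 79.74009704589844 1359
opening 0.039573416714872606 14.995857775211334
z [0.5505 0.1462 0.0505]
28.8917
True
```

View pics/after.png

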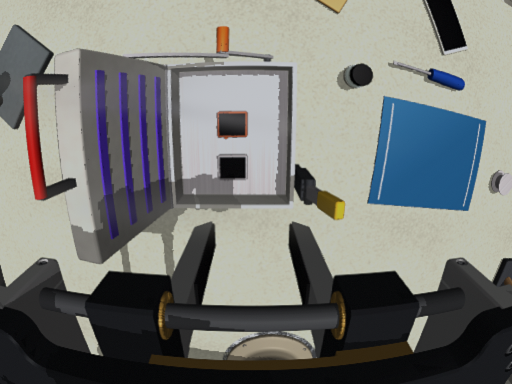

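Both watches lie flat, glass up, at (232,124) and (232,167), and the mat is empty. Next, the knuckle.

Run:
```python
from h import *
r.gripper_to(0,f_grip=20)
Y=down(BY+np.pi/2);n=r.nose_length
c=r.get_calibration("wrist");p,d=r.snapshot("wrist")
P=cloud(d,c,True);hsv=cv2.cvtColor(p,cv2.COLOR_RGB2HSV)
m=(hsv[...,0]<16)&(hsv[...,0]>6)&(hsv[...,1]>170)&(np.linalg.norm(P-bx(.13,.009,.12),axis=-1)<.04)
q=P[m];print("knob pts",len(q),np.median(q,0),q[:,2].max()); l=R.from_euler('z',-BY).apply(q-np.r_[BOX,0]);print("local",l.min(0),np.median(l,0),l.max(0))
r.move_to(bx(.132,.005,.26),Y);r.move_l(bx(.132,.005,.155+n),vel=.2)
print("contact",r.move_l(bx(.132,.005,.115+n),vel=.03,guard=1.5))
e=r.sense()['ee_pos'];print(e,e[2]-n)
u=np.r_[bx(0,.537,0)[:2]-BOX,-.843]
print(r.move_l(e+.023*u,vel=.04,guard=30),r.sense()['ee_pos']-e,r.sense()['wrist_force'])
e=r.sense()['ee_pos']
r.move_l(e-.05*u,vel=.1);r.move_l(bx(.132,-.03,.36),vel=.25)
r.move_to(bx(-.04,-.03,.36),down(BY));r.hold(.2);p,d=r.snapshot("wrist");save("knu",p);print(r.sense()['t'])
```

```text
knob pts 252 [0.6632 0.1689 0.1247] 0.12718906974757999
local [0.1125 0.0015 0.1197] [0.1293 0.0077 0.1247] [0.145  0.0145 0.1272]
contact True
[0.6659 0.167  0.1336] 0.12557197812212717
False [-0.0014  0.0108 -0.0191] [ 0.2949 -4.191   4.2404]
38.3
```

View pics/knu.png

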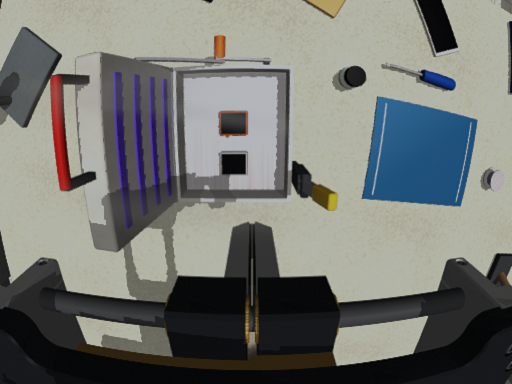

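```bash
cat >> h.py <<'E'
PH0=np.pi-np.arcsin(18/222)-1.75
def bar(th,dz=-.011): return bx(.030,.09+.222*np.cos(PH0+th),.09+.222*np.sin(PH0+th)+dz)
E
python3 - <<'E'
from h import *
for y in(BY,BY+np.pi,BY-np.pi):
    q=[r.inverse_kinematics(bar(t),down(y)) for t in np.linspace(0,1.76,9)]+[r.inverse_kinematics(bar(0,.1),down(y))]
    print(y,[None if k is None else np.round(k,2) for k in q][::4],sum(k is None for k in q))
c=r.get_calibration("wrist");p,d=r.snapshot("wrist");P=cloud(d,c,True);hsv=cv2.cvtColor(p,cv2.COLOR_RGB2HSV)
def meas(m,ctr,rad):
    l=R.from_euler('z',-BY).apply(P-np.r_[BOX,0].reshape(1,3)) if P.ndim==2 else R.from_euler('z',-BY).apply((P-np.r_[BOX,0]).reshape(-1,3)).reshape(P.shape)
    q=l[m&(np.linalg.norm(l-ctr,axis=-1)<rad)];print(len(q),np.median(q,0),q.min(0),q.max(0))
red=((hsv[...,0]<4)|(hsv[...,0]>175))&(hsv[...,1]>150)
meas(red,[.03,.147,.3],.06)
meas((hsv[...,0]<16)&(hsv[...,0]>6)&(hsv[...,1]>170),[.13,.02,.1],.04)
meas((hsv[...,0]<32)&(hsv[...,0]>22)&(hsv[...,1]>150),[-.065,-.13,.2],.05)
print("model bar",.09+.222*np.cos(PH0),.09+.222*np.sin(PH0))
E
```

```text
0.13 [array([ 0.38,  0.32,  1.25, -0.  ,  1.57,  1.82]), array([ 0.07,  0.26,  1.41, -0.  ,  1.47,  1.51]), array([-0.09,  0.38,  1.67, -0.  ,  1.1 ,  1.35])] 0
3.271592653589793 [array([ 0.38,  0.32,  1.25,  0.  ,  1.57, -1.32]), array([ 0.07,  0.26,  1.41,  0.  ,  1.47, -1.63]), array([-0.09,  0.38,  1.67,  0.  ,  1.1 , -1.79])] 0
-3.0115926535897932 [array([ 0.38,  0.32,  1.25,  0.  ,  1.57, -1.32]), array([ 0.07,  0.26,  1.41,  0.  ,  1.47, -1.63]), array([-0.09,  0.38,  1.67,  0.  ,  1.1 , -1.79])] 0
1193 [0.0249 0.1357 0.3116] [-0.0211  0.1316  0.3049] [0.0787 0.1432 0.3154]
176 [0.1291 0.0168 0.1047] [0.114  0.0099 0.1   ] [0.1444 0.0228 0.1078]
204 [-0.0624 -0.1207  0.2083] [-0.0752 -0.129   0.1708] [-0.0542 -0.1073  0.2112]
model bar 0.14715208546927316 0.30451722337964593
```

The knob is 20 mm lower, so the stay is broken. The hood has moved to θ≈0.04. Now I'll grip the bar and lower it.

Run:
```python
from h import *
Y=down(BY);t0=.035
e=r.sense()['ee_pos'];r.move_l([*e[:2],.44],vel=.25)
r.gripper_to(.055)
r.move_to(bar(t0,.13),Y);print(r.move_l(bar(t0),vel=.12,guard=6))
r.gripper_to(.0,f_grip=30);s=r.sense();print("open",s['opening'],s['wrist_force'])
for t in np.append(np.arange(.12,1.72,.08),[1.72]):
    g=r.move_l(bar(t),vel=.07,guard=30)
    s=r.sense();print(round(t,2),s['wrist_force'],round(s['opening'],4))
    if g: print("GUARD");break
p,_=r.snapshot("scene");save("low",p);print(r.sense()['t'])
```

```text
False
open 0.01113235850612069 [ 0.4937 -2.7974 -1.0608]
0.12 [-0.3352  2.964  -1.8725] 0.0108
0.2 [-1.8618  1.454   1.3351] 0.0108
0.28 [-2.9707 -0.2153  5.6143] 0.0111
0.36 [-2.5961 -0.0086  6.1284] 0.0109
0.44 [-1.3446 -1.8345  5.0924] 0.0113
0.52 [-2.7402 -1.3834  3.0381] 0.0111
0.6 [-2.3491 -1.5172  0.8543] 0.0109
0.68 [-1.555  -1.1112 -2.0683] 0.0113
0.76 [-2.0893 -2.4355 -2.5529] 0.0107
0.84 [-3.3426 -1.6596 -2.2412] 0.011
0.92 [-2.6935 -2.4919 -3.5798] 0.0107
1.0 [-3.3372 -2.1555 -2.8513] 0.0108
1.08 [-3.3811 -2.5085 -3.2691] 0.011
1.16 [-4.6058 -1.5921 -3.462 ] 0.0112
1.24 [-3.7021 -0.625  -4.2278] 0.0104
1.32 [-3.729  -1.4277 -4.9013] 0.0112
1.4 [-4.4091 -1.3402 -3.3262] 0.0113
1.48 [-4.3441 -1.6595 -3.7229] 0.0112
1.56 [-3.8829 -3.3761 -3.6444] 0.011
1.64 [-4.3804 -4.2225 -3.267 ] 0.0109
1.72 [-4.3366 -5.2373 -3.0888] 0.0108
51.0833
```

View pics/low.png

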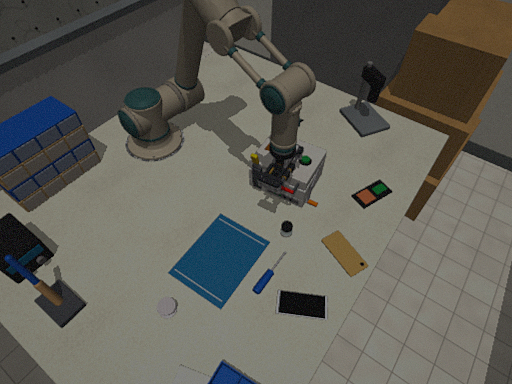

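Run:
```python
from h import *
g=r.move_l(bar(1.75),vel=.04,guard=12)
if not g: g=r.move_l(bar(1.775),vel=.02,guard=10)
print("shut",g,r.sense()['ee_pos'],bar(1.75),r.sense()['wrist_force'])
r.gripper_to(.032);e=r.sense()['ee_pos'];r.move_l([*e[:2],.30],vel=.2)
print("t",r.sense()['t'],r.sense()['wrist_force'])
Y=down(BY+np.pi/2);n=r.nose_length;r.gripper_to(0,f_grip=20)
def cor(a,s=.060): return bx(-.065,-.103+s*np.cos(a)-.0065*np.sin(a)-.008,.134+s*np.sin(a)+.0065*np.cos(a)+n)
r.move_to(bx(-.065,-.16,.32),Y);z=cor(1.7)[2];r.move_l(bx(-.065,-.16,z),vel=.2)
for a in np.arange(1.7,-.01,-.1):
    g=r.move_l(cor(max(a,0)),vel=.08,guard=20)
    if g: print("guard",a,r.sense()['wrist_force']);break
print(r.sense()['ee_pos'],r.sense()['wrist_force'])
print("press",r.move_l(cor(0)-[0,0,.006],vel=.02,guard=6),r.sense()['ee_pos'][2]-n,r.sense()['wrist_force'])
e=r.sense()['ee_pos'];r.move_l([*e[:2],.30],vel=.2)
r.move_to(bx(-.05,-.05,.36),down(BY));r.hold(.2)
c=r.get_calibration("wrist");p,d=r.snapshot("wrist");save("clamp",p);P=cloud(d,c,True);l=R.from_euler('z',-BY).apply((P-np.r_[BOX,0]).reshape(-1,3)).reshape(P.shape)
hsv=cv2.cvtColor(p,cv2.COLOR_RGB2HSV);near=np.linalg.norm(l-[0,-.04,.13],axis=-1)<.14
for nm,lo,hi in(("yellow",22,32),("green",40,85)):
    q=l[near&(hsv[...,0]>lo)&(hsv[...,0]<hi)&(hsv[...,1]>120)];print(nm,len(q),np.median(q,0))
q=l[near&(abs(l[...,0]-.03)<.04)&(abs(l[...,1]+.131)<.012)];print("bar z",np.nanmax(q[:,2]) if len(q) else 0,r.sense()['t'])
for y in(.04,-.06): print("hood z",np.median(l[(abs(l[...,0])<.01)&(abs(l[...,1]-y)<.01)&(l[...,2]<.2)][:,2]))
```

```text
shut False [0.583  0.0164 0.0921] [0.5828 0.018  0.097 ] [-4.3156 -6.1732 -1.8103]
t 53.5583 [-0.1334 -0.7004 -0.2747]
[0.4789 0.0854 0.1487] [ 0.9649 -1.5131  2.302 ]
press True 0.14064541601151392 [-0.7751  0.4548  6.0977]
yellow 433 [-0.0642 -0.0499  0.1395]
green 373 [ 0.0582 -0.0013  0.1373]
bar z 0.11540835973776631 64.025
hood z 0.12544272853577365
hood z 0.1243355368870856
```

View pics/clamp.png

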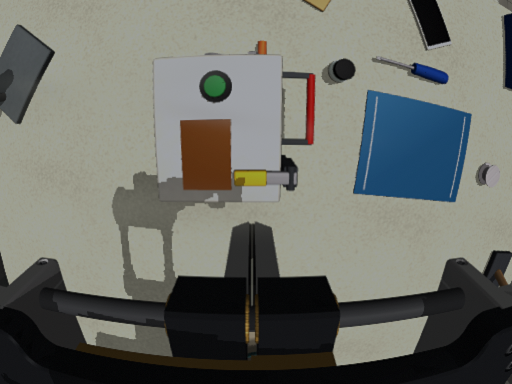

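The hood is level at z≈0.125 (shut), and the clamp lies flat with its yellow end at (250,178). The green button is at (215,86). I'll press it now.

Run:
```python
from h import *
Y=down(BY+np.pi/2);n=r.nose_length
r.move_to(bx(.0595,-.0005,.25),Y);r.move_l(bx(.0595,-.0005,.15+n),vel=.15)
print(r.move_l(bx(.0595,-.0005,.125+n),vel=.025,guard=14),r.sense()['ee_pos'][2]-n,r.sense()['wrist_force'])
r.hold(.5);print(r.sense()['ee_pos'][2]-n,r.sense()['wrist_force'])
r.move_l(bx(.0595,-.0005,.25),vel=.1)
r.move_to(bx(-.05,-.05,.36),down(BY));r.hold(.3)
c=r.get_calibration("wrist");p,d=r.snapshot("wrist");P=cloud(d,c,True);l=R.from_euler('z',-BY).apply((P-np.r_[BOX,0]).reshape(-1,3)).reshape(P.shape)
for x,y in((0,.04),(0,-.06),(.03,-.131),(.06,0),(-.064,-.05)): print(x,y,np.median(l[(abs(l[...,0]-x)<.008)&(abs(l[...,1]-y)<.005)&(l[...,2]<.2)][:,2]))
print(r.sense()['t'],[q for q in r.spot_in("watch1","wrist")][:3]);save("end",p)
```

```text
True 0.13230287080705064 [-1.8782  0.5161  4.8944]
0.13225920627561333 [-1.1382  0.6359  6.1623]
0 0.04 0.12534882475804715
0 -0.06 0.1242411985959789
0.03 -0.131 0.11057097286406248
0.06 0 0.1377311019315162
-0.064 -0.05 0.13983060530616437
70.2917 []
```

View pics/end.png

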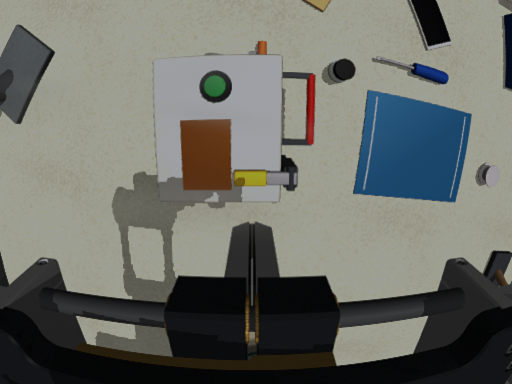

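Everything is in place. I'll press once more, more firmly, to make sure of the full button travel, and then hand in.

Run:
```python
from h import *
Y=down(BY+np.pi/2);n=r.nose_length
r.move_to(bx(.0595,-.0005,.25),Y);r.move_l(bx(.0595,-.0005,.145+n),vel=.15)
print(r.move_l(bx(.0595,-.0005,.1305+n),vel=.015,guard=28),r.sense()['ee_pos'][2]-n,r.sense()['wrist_force'])
r.hold(.5);print(r.sense()['ee_pos'][2]-n,r.sense()['wrist_force'])
r.move_l(bx(.0595,-.0005,.25),vel=.1)
r.move_to(bx(-.05,-.05,.36),down(BY));r.hold(.5)
print(r.sense()['t'],r.sign_off())
```

```text
False 0.13215465699583506 [-1.8347 -0.4815  9.6485]
0.13214968785218484 [-1.6581 -0.5953  9.6599]
the job is handed in; nothing more can be done
77.175 None
```

I found two watches on the mat and laid both flat, glass up, in the box; I then broke the stay, lowered the hood shut by its handle, swung the clamp fully down, pressed the start button (twice, to be sure of full travel), and handed the job in at 77 s with the jar, screwdriver and reel untouched.

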